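Twist the spice grinder's lid to the half-way pulse mark and hold it

ROBOT

A 6-joint arm with a two-finger parallel gripper is mounted at the origin on a cart in front of the work surface, level with it; the furniture and walls round the work are solid. World frame = base frame: x ahead of the robot, y to its left, z up, the work surface at z = 0. Lengths are in m, angles in degrees, forces in N, time in s.
With the tool pointing down it reaches from about 0.4 to 0.825 m from the base axis. Payload 7 kg.
Tool frame: the origin (TCP) lies between the finger pads; the fingertips stand 25 mm ahead of it and the grasp point (between the pads) lies 6 mm ahead of it; z points along the fingers, y is the line along which they close (so a half turn about z gives the same grasp; the last joint's range is limited). The gripper opens to 88 mm and grips with 3 to 60 N. Pads are 19 mm wide; open, the fingers measure 130 mm over their backs; the gripper's body (78 mm by 193 mm) begins 47 mm behind the grasp point.
Start: joints at [92.939, 20.546, 0.682, 0, -70.136, -16.507], TCP at [0.158, 0.656, 0.252] pointing down, gripper open.
Joint ranges: [-176.03, 176.03], [-82.01, 121.73], [-58.28, 71.71], [-173.87, 95.51], [-174.79, -0.11], [-173.66, 173.66]. Speed limits (degrees/s): [136.94, 136.94, 172.46, 180, 180, 180].

INTERFACE

Orientations are given as [roll, pitch, yaw] about the fixed x, y, z axes, in that order (R = Rz(yaw) Ry(pitch) Rx(roll)).
In Python, from plant import ctrl, eyes gives the robot as it stands (ctrl), with the cameras (eyes).
- The arm moves only by the tool tcp_steps, called after "Call:" by a JSON object that holds its "method" and its "body", one argument or row to a line. Schema: {"type":"object","properties":{"offsets":{"type":"array","items":{"type":"object","properties":{"trans":{"type":"array","items":{"type":"number"},"minItems":3,"maxItems":3},"spin":{"type":"number"},"jaw":{"type":"number"}},"additionalProperties":false,"required":["jaw"]},"minItems":1,"maxItems":8},"only":{"type":"string"},"quiet":{"type":"boolean"},"lines":{"type":"string"}},"required":["offsets"],"additionalProperties":false}. offsets is a list of rows, 1 to 8 of them, each an object with the fields trans (a list: dx, dy, dz in shares of 1 m (1.0 is 1 m)), spin (a turn about the tool's z in a scale on which 1.0 is 90 degrees), jaw (the finger opening in m); a field left out counts as zero (the opening has to be given); each row is the pose to reach, as a shift and turn from the pose commanded when the call began, along the tool's axes at that moment; what a row does not reach only later rows make up. A row lasts 1/8 s, in which the tool goes at most 0.0625 m and 10.7 degrees, less where a joint would pass 70% of its speed; a pose out of reach is approached as far as the arm can. The fingers move at their own pace and stop on an object; the grip force is fixed at half the most. Time passes only in rows, so rows that do not move let the fingers close. The tool returns the time, the measured TCP pose, the force, the opening and the grip force at its end. only (a regular expression) keeps the lines of the reply that match it, lines (a string "A,B") keeps lines A to B, and quiet returns only ok. A shift or turn number past 1, either way, is cut back to 1. Input that does not fit is refused with a message, and nothing moves.
- ctrl.get_obs(): the state, without advancing time (a new reading comes with each control period).
- eyes.snapshot(name): name is "scene" or "top" or "wrist"; returns a dict with "frame" (480x640x3 uint8, red, green, blue), "z_map" (480x640 float32, m along the optical axis (not along the pixel's ray), 0 where there is no reading), "fovy" (degrees; the focal length in pixels is half the picture's height over the tangent of half this angle, whatever the lens; pixels are square), "cx", "cy" (the principal point, pixels), "k1" (the pictures are not rectified: a ray, as slopes to the right and down, at radius r is drawn at 1 + k1 r^2 times it, then the intrinsics apply), "R" (3x3) and "t" (3): a world point X has camera coordinates R X + t; the wrist camera has in their place "T_tool_cam" (4x4, takes a point from camera to tool coordinates, whose origin is the TCP and whose axes are the flange's). Camera axes: x right, y down, z forward; pixel columns grow to the right and rows downward; lengths in m; the calibration is good to about 2 mm. A picture is of the moment at which its call begins: read the wrist's pose just before it.
- ctrl.close_job(): hands the job in; it is judged then, once.
The state is a dict: "clock": time; "joint_pos": joint angles; "qvel": joint speeds; "tau": joint torques, N m; "tool_pos": TCP position; "orientation": TCP orientation; "force": force on the tool from outside, world axes, zero at the start; "moment": the same for the moment, N m; "opening": finger opening in m; "gripper_force": force on a finger pad.
Only numpy, scipy, OpenCV 4.12 (cv2) and the standard library are available. Lean on these libraries where they do the work, as an engineer would, in place of code of your own. Each camera call takes 0.05 s, during which the arm holds its last target. There are 200 camera calls.

TASK

Put the loose lid on the spice grinder: line its grip bar up with the white marks so that the lugs drop through the gaps in the collar, and let it down fully home. Then, without forcing anything, twist it clockwise (seen from above) against the spring to the yellow half-way mark, never on to the red mark where it locks, and finish with the gripper still gripping the lid and holding it steady at the yellow mark. Leave everything else on the worktop where it is.

Things in the scene. Friction and masses are not known exactly. Their poses are not given: they have to be found in the camera images.
- grinder: Electric spice grinder, fixed to the worktop: round steel housing 124 mm across with a black collar on top, 116 mm across. Origin: centre of the underside; z up. Two oppopoint gaps in the collar, along the grinder's +x and -x axes, let the lid's lugs through.
- mouth (a point): Centre of the collar's mouth, on the grinder's axis, 109 mm above its underside. Round bore 68 mm in diameter; the gaps for the lugs are 16 mm wide or more and reach 47 mm from the axis. The lip is 8 mm thick; under it the lugs are free to turn. Marks on the rim, each repeated on the far side, white at the gaps, yellow (half way) and red (lock) 0.70 and 1.40 rad clockwise of white seen from above.
- seat (a point): Centre of the lid's seat inside the collar, on the grinder's axis 90 mm above its underside; the lid is fully home when its origin is here.
- half_mark: The yellow half-way mark as a frame: origin at the grinder's origin, its x axis points from the grinder's axis through the yellow mark (0.70 rad clockwise of the grinder's x).
- drive_ring (a joint): Angle of the sprung ring in the collar that the lugs engage: 0 at white, grows clockwise seen from above, 0.70 at yellow (half way), 1.40 at red (lock, end stop). Its spring turns it and the lid back to 0 when let go (0.04 N m at 0, 0.11 N m half way). Its slots are 14 mm wide for the 10 mm lugs: the lid turns about 0.05 rad farther than the ring.
- lid: Loose lid, about 0.12 kg, upright on the worktop; origin: centre of its underside, z up. Plug 62 mm across, 22 mm high, with two lugs at its bottom (10 mm wide, 8 mm high, reaching 42 mm from the axis) along its +x and -x axes. Black cap 86 mm across, 22 to 32 mm high. The same after a half turn.
- lid_bar (a point): Centre of the grey grip bar on the lid, 50 mm above the lid's underside: 56 mm long along the lid's x (over the lugs), 18 mm thick along y, from 32 to 67 mm high, a white line along its top. Grasp it across its thickness.
- honey_jar: Bystander: honey jar with yellow cap, 64x64x98 mm; origin at the centre of its underside. Not to be disturbed.
- pepper_mill: Bystander: dark wooden pepper mill, 58x58x150 mm; origin at the centre of its underside. Not to be disturbed.
- spice_jar: Bystander: small glass spice jar with red cap, 45x45x106 mm; origin at the centre of its underside. Not to be disturbed.
- mug: Bystander: green and white mug, 86x124x100 mm; origin at the centre of its underside. Not to be disturbed.
- small_tin: Bystander: small green food tin, 57x57x72 mm; origin at the centre of its underside. Not to be disturbed.

How it is judged (in metres and radians):
On the way, in this order (a step that is already met when the one before it is completed fails the run):
1. the lid is fully home in the collar, not yet turned past a quarter of the way (horizontal distance between lid and seat below 0.005 m and z of lid in the frame of seat between -0.004 and 0.004 m and angle between lid's own z axis and vertical below 0.08 rad and value of joint drive_ring below 0.35 rad), for 0.2 s.
2. the lid, still home, is turned to the yellow half-way mark and held there (horizontal distance between lid and seat below 0.005 m and z of lid in the frame of seat between -0.004 and 0.004 m and angle between lid's own z axis and vertical below 0.08 rad and angle between the x axis of lid and the x axis of half_mark, either way round below 0.13 rad and value of joint drive_ring between 0.45 and 0.95 rad), for 0.5 s.
At the end, for the whole second after the job is handed in: The lid is fully home (within 5 mm of the axis, 4 mm of its seat height, upright within 0.08 rad), its bar within 0.13 rad of the yellow mark with the sprung ring at 0.45 to 0.95 rad, moving under 0.05 m/s, and the fingers still grip it (over 2 N) (all of step 2 and contact force between the fingers and lid above 2 N and linear speed of lid below 0.05 m/s); the arm keeps its last pose, push and grip.
It fails at once if the lid is twisted on towards the lock (ring beyond 1.15 rad) (value of joint drive_ring above 1.15 rad).
It fails at once if the lid is forced against the grinder (over 50 N) (contact force between lid and grinder above 50 N).
It fails at once if a bystander is moved more than 25 mm or tipped (distance of any of honey_jar, pepper_mill, spice_jar, mug, small_tin from where it was at the start of the episode above 0.025 m or angle between any of honey_jar, pepper_mill, spice_jar, mug, small_tin's own z axis and vertical above 0.35 rad).
It also fails if it takes over 42 s, if anything falls off the work surface, if the arm or the gripper's body presses on something with over 40 N, if the wrist force passes 120 N, or if a joint passes its speed limit or range.

## Working session

There is one attempt and no reset: what is moved stays moved. The work goes in short steps, Python scripts to look and compute and a tool call to move; the robot and the scene stay as the last step left them, time stands still between calls to the robot, and variables do not carry over. Pictures are saved under pics/ and viewed, at most 10 in all, crops included, and the job is handed in when it is done.

```bash
ls; mkdir -p pics; cat > h.py <<'E'
import numpy as np, cv2
from plant import ctrl, eyes
from scipy.spatial.transform import Rotation as Ro
def rpy(o): return Ro.from_euler('xyz',o,degrees=True).as_matrix()
def snap(n):
    o=ctrl.get_obs(); s=eyes.snapshot(n)
    if 'R' not in s or s.get('R') is None:
        T=np.array(s['T_tool_cam']); Rt=rpy(o['orientation']); p=np.array(o['tool_pos'])
        Rwc=Rt@T[:3,:3]; c=Rt@T[:3,3]+p; s['R']=Rwc.T; s['t']=-Rwc.T@c
    s['f']=240/np.tan(np.radians(s['fovy'])/2); return s
def ray(s,u,v):
    xd=np.array([(u-s['cx'])/s['f'],(v-s['cy'])/s['f']]); x=xd.copy()
    for _ in range(30): x=xd/(1+s['k1']*(x@x))
    return np.array([x[0],x[1],1.])
def pt(s,u,v,z=None):
    R=np.array(s['R']);t=np.array(s['t']); d=R.T@ray(s,u,v); c=-R.T@t
    k=s['z_map'][int(v),int(u)] if z is None else (z-c[2])/d[2]
    return c+k*d
def proj(s,X):
    c=np.array(s['R'])@X+np.array(s['t']); x=c[:2]/c[2]; x=x*(1+s['k1']*(x@x)); return x*s['f']+[s['cx'],s['cy']]
def save(s,n,box=None,k=1):
    im=s['frame'][...,::-1]
    if box: u0,v0,u1,v1=box; im=im[v0:v1,u0:u1]
    cv2.imwrite('pics/'+n,cv2.resize(im,None,fx=k,fy=k,interpolation=cv2.INTER_CUBIC))
E
python3 - <<'E'
from h import *
import pickle
S={n:snap(n) for n in('top','scene','wrist')}
pickle.dump(S,open('s0.pkl','wb'))
for n in S: print(n,S[n]['f'],S[n]['k1'])
im=np.hstack([S['top']['frame'],S['scene']['frame']])[...,::-1]
save(S['top'],'top0.png'); save(S['scene'],'scene0.png')
print(ctrl.get_obs())
E
```

```text
pics
plant.py
top 536.7336436638797 -0.06859665868008313
scene 595.7139839705192 -0.18357736900354754
wrist 418.2437669500565 -0.02518016064045936
{'clock': 0.15, 'joint_pos': array([ 9.29392581e+01,  2.05819200e+01,  6.47249628e-01, -1.34106036e-02,
       -7.01371122e+01, -1.65055588e+01]), 'qvel': array([-0.05513851, -0.13632273,  0.10855363,  0.12819774,  0.03858636,
       -0.05131794]), 'tau': array([-1.59893889e-04, -5.83273101e+01,  2.93290651e+01,  7.00119272e+00,
        8.86204303e-03, -1.07693718e-04]), 'tool_pos': array([0.15830114, 0.65583465, 0.25085356]), 'orientation': array([ 1.79927593e+02, -8.30659075e-03, -1.35708599e+01]), 'force': array([0.18356022, 0.06988211, 0.20441109]), 'moment': array([ 0.03189175, -0.01093516,  0.01916588]), 'gripper_force': 0.0, 'opening': 0.08777242910864605}
```

View pics/top0.png

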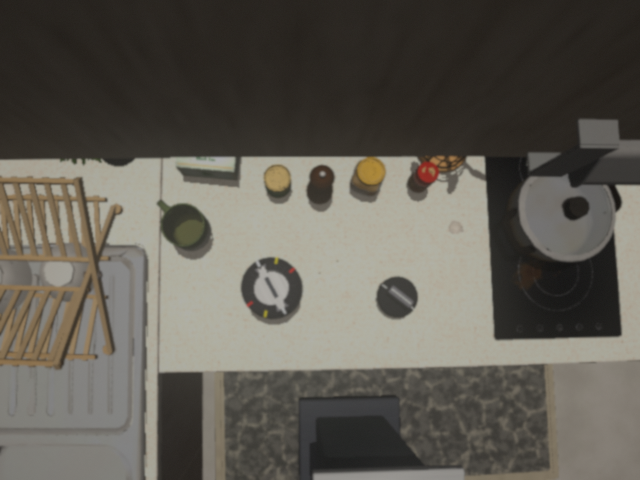

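View pics/scene0.png

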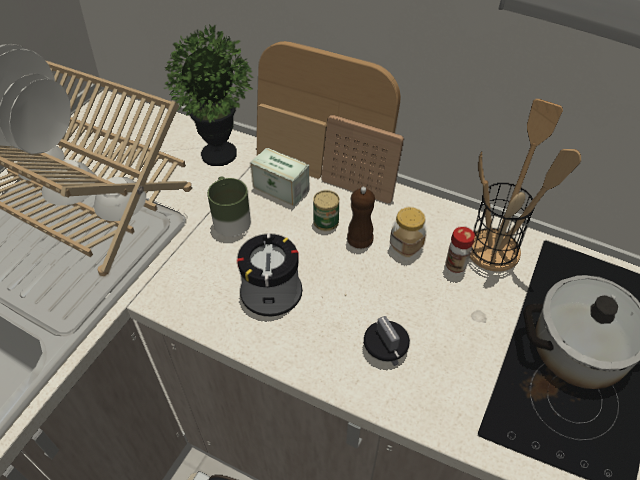

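The top view shows the grinder collar centred near (271,289) with white marks near (259,267) and (284,309). The lid is near (397,297), its bar running from upper left to lower right. The scene view shows the same things, with the grinder at (268,260) and the lid at (386,338).

```bash
python3 - <<'E'
from h import *
import pickle
S=pickle.load(open('s0.pkl','rb'))
t=S['top'];s=S['scene']
for n,u,v in[('coll',252,289),('bore',271,300),('lid cap',390,310),('bar',400,295),('pepper',321,174),('honey',370,170),('spice',428,172),('mug',185,226),('tin',278,180),('table',340,300),('wood',80,240)]: print(n,pt(t,u,v).round(3))
a=cv2.resize(t['frame'][245:335,230:320],None,fx=6,fy=6,interpolation=2)
b=cv2.resize(t['frame'][270:325,365:430],None,fx=4,fy=4,interpolation=2)
cv2.imwrite('pics/c1.png',a[...,::-1])
print(proj(s,pt(t,271,289,.109)), pt(s,268,260))
w=S['wrist'];save(w,'w0.png')
print('cam',-np.array(t['R']).T@t['t'],-np.array(s['R']).T@s['t'],-np.array(w['R']).T@w['t'])
E
```

```text
coll [0.528 0.274 0.107]
bore [0.507 0.238 0.089]
lid cap [ 0.484 -0.006  0.03 ]
bar [ 0.513 -0.02   0.068]
pepper [0.742 0.14  0.151]
honey [0.763 0.039 0.098]
spice [ 0.757 -0.077  0.108]
mug [0.666 0.423 0.009]
tin [0.75  0.224 0.07 ]
table [ 0.506  0.095 -0.   ]
wood [0.639 0.649 0.002]
[266.91960637 257.23762678] [0.53413716 0.24014129 0.09255434]
cam [0.49262919 0.19923709 1.14294685] [-0.08022753 -0.18402006  0.95883188] [0.22891729 0.63819841 0.38501554]
```

View pics/w0.png

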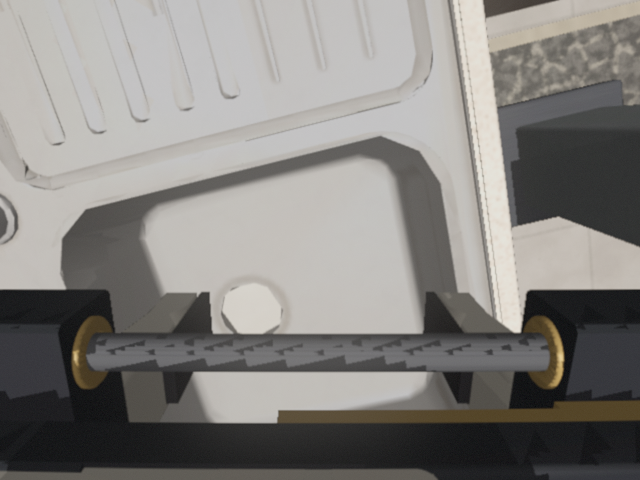

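View pics/c1.png

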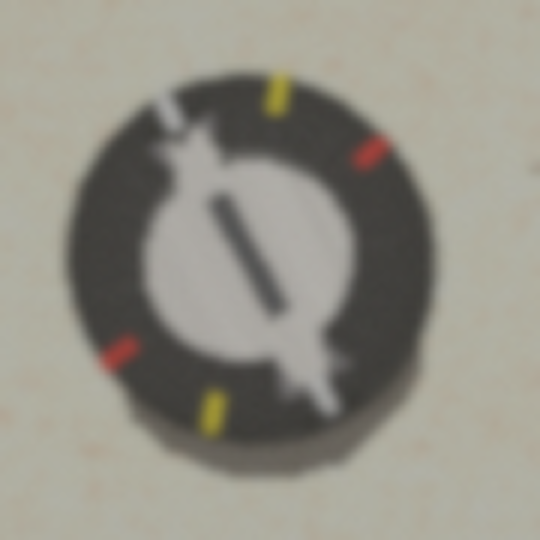

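The wrist view shows only the sink, so it is not yet useful. In the collar crop the marks come in pairs: white at (167,109) and (328,397), yellow at (279,95) and (213,413), red at (372,153) and (120,353). Their common centre is about (247,253).

```bash
python3 - <<'E'
from h import *
import pickle
S=pickle.load(open('s0.pkl','rb'))
t=S['top'];s=S['scene']
cv=lambda x,y:(230+(x+.5)/6-.5,245+(y+.5)/6-.5)
for n,a,b in[('w',(167,109),(328,397)),('y',(279,95),(213,413)),('r',(372,153),(120,353))]:
    A,B=pt(t,*cv(*a),.109),pt(t,*cv(*b),.109); d=A-B
    print(n,((A+B)/2).round(4),np.linalg.norm(d[:2]).round(4),np.degrees(np.arctan2(d[1],d[0])))
# lid from depth clouds, both cams
for n,c in(('top',t),('scene',s)):
    P=[]
    R=np.array(c['R']);T=np.array(c['t'])
    for v in range(230,400):
        for u in range(330,450):
            z=c['z_map'][v,u]
            if z>0: P.append(R.T@(ray(c,u,v)*z-T))
    P=np.array(P); m=np.hypot(P[:,0]-.505,P[:,1]+.015)<.07; P=P[m]
    for lo,hi in((.027,.037),(.06,.075)):
        Q=P[(P[:,2]>lo)&(P[:,2]<hi)]; 
        (cc,sz,a)=cv2.minAreaRect(Q[:,:2].astype(np.float32))
        print(n,lo,len(Q),np.median(Q[:,2]).round(4),np.round(cc,4),np.round(sz,4),a,cv2.boxPoints((cc,sz,a)).round(3).tolist())
o=ctrl.get_obs();R=rpy(o['orientation']);print((R.T@(np.array([.49,-.015,.25])-o['tool_pos'])).round(3))
E
```

```text
w [0.532  0.2378 0.109 ] 0.1056 28.83383698698177
y [0.5317 0.2381 0.109 ] 0.1035 -12.047529748985434
r [0.5319 0.238  0.109 ] 0.1024 -52.090832773167996
top 0.027 999 0.0317 [ 0.5104 -0.0213] [0.0851 0.0831] 88.89820861816406 [[0.46799999475479126, -0.06300000101327896], [0.5509999990463257, -0.06499999761581421], [0.5529999732971191, 0.019999999552965164], [0.4699999988079071, 0.02199999988079071]]
top 0.06 250 0.0668 [ 0.5108 -0.0207] [0.0554 0.0189] 52.5223503112793 [[0.4860000014305115, -0.03700000047683716], [0.5009999871253967, -0.04800000041723251], [0.5350000262260437, -0.004999999888241291], [0.5199999809265137, 0.007000000216066837]]
scene 0.027 991 0.0324 [ 0.5083 -0.0217] [0.0829 0.0843] 32.90191650390625 [[0.45100000500679016, -0.008999999612569809], [0.4959999918937683, -0.07999999821186066], [0.5659999847412109, -0.03500000014901161], [0.5199999809265137, 0.035999998450279236]]
scene 0.06 291 0.0669 [ 0.5099 -0.0214] [0.0577 0.0187] 50.73127365112305 [[0.48399999737739563, -0.03799999877810478], [0.49900001287460327, -0.05000000074505806], [0.5350000262260437, -0.004999999888241291], [0.5210000276565552, 0.007000000216066837]]
[0.48  0.574 0.002]
```

Call:
{"method": "tcp_steps", "body": {
  "offsets": [
    {"trans": [0.05,0.04,-0.03],"jaw": 0.088},
    {"trans": [0.1,0.08,-0.05],"jaw": 0.088},
    {"trans": [0.15,0.12,-0.05],"jaw": 0.088},
    {"trans": [0.2,0.16,-0.05],"jaw": 0.088},
    {"trans": [0.25,0.2,-0.05],"jaw": 0.088},
    {"trans": [0.3,0.24,-0.05],"jaw": 0.088},
    {"trans": [0.35,0.28,-0.05],"jaw": 0.088},
    {"trans": [0.387,0.318,-0.05],"jaw": 0.088}
  ]
}}

```text
clock: 1.15
tool_pos: [0.4553, 0.2631, 0.3015]
orientation: [-180.0, -0.0, -13.6]
force: [0.5, 1.1, -0.5]
opening: 0.0876
gripper_force: 0.0
```

Call:
{"method": "tcp_steps", "body": {
  "offsets": [
    {"jaw": 0.088},
    {"jaw": 0.088}
  ]
}}

```text
clock: 1.4
tool_pos: [0.4545, 0.2646, 0.3014]
orientation: [-180.0, 0.0, -13.6]
force: [0.6, -0.1, -0.2]
opening: 0.088
gripper_force: 0.0
```

```bash
python3 - <<'E'
from h import *
import pickle
w=snap('wrist');pickle.dump(w,open('w1.pkl','wb'))
u,v=proj(w,np.array([.532,.238,.109]));print(u,v,ctrl.get_obs()['tool_pos'],ctrl.get_obs()['orientation'])
save(w,'w1.png')
E
```

```text
326.35955161898215 116.22568124992756 [0.45415641 0.26524561 0.30144413] [-1.79999844e+02  1.36553624e-02 -1.35625599e+01]
```

View pics/w1.png

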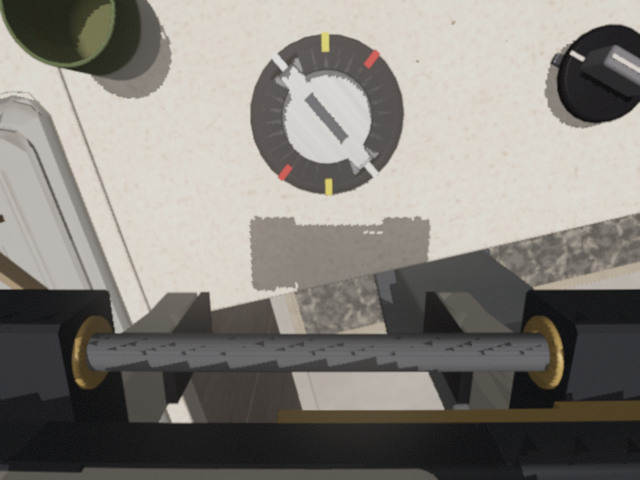

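The wrist view shows the collar squarely. White marks are at (280,61) and (371,171), yellow at (325,42) and (328,187), red at (372,60) and (285,173). The lid is at the right, at (605,72).

```bash
python3 - <<'E'
from h import *
import pickle
w=pickle.load(open('w1.pkl','rb')); t=pickle.load(open('s0.pkl','rb'))['top']
f=w['frame'].astype(float)
def cen(u,v,fn,r=9):
    p=f[v-r:v+r+1,u-r:u+r+1]; m=fn(p)
    y,x=np.nonzero(m); return u-r+x.mean(),v-r+y.mean(),len(x)
col={'w':lambda p:p.min(2)>150,'y':lambda p:p[...,0]-p[...,2]>60,'r':lambda p:p[...,0]-p[...,1]>60}
for n,a,b in[('w',(280,61),(371,171)),('y',(325,42),(328,187)),('r',(372,60),(285,173))]:
    if n=='w': ca,cb=a,b
    else: ca,cb=cen(*a,col[n]),cen(*b,col[n])
    A,B=pt(w,*ca[:2],.109),pt(w,*cb[:2],.109);d=A-B
    print(n,np.round(ca,1),np.round(cb,1),((A+B)/2).round(4),np.linalg.norm(d[:2]).round(4),np.degrees(np.arctan2(d[1],d[0])).round(2), pt(w,*ca[:2])[2],pt(w,*cb[:2])[2])
# triangulate centre from top & wrist
from numpy.linalg import lstsq
A=[];b=[]
for s,u,v in((t,270.67,286.75),(w,326.7,115.8)):
    R=np.array(s['R']);c=-R.T@s['t'];d=R.T@ray(s,u,v);d/=np.linalg.norm(d);M=np.eye(3)-np.outer(d,d);A.append(M);b.append(M@c)
print('tri',lstsq(np.vstack(A),np.hstack(b),rcond=None)[0])
o=ctrl.get_obs();R=rpy(o['orientation']);print((R.T@(np.array([.5103,-.0212,.25])-o['tool_pos'])).round(3),o['joint_pos'].round(1))
E
```

```text
w [280  61] [371 171] [0.5309 0.2378 0.109 ] 0.1046 27.24 0.11188686419106403 0.11003664504263344
y [324.6  41.9 144. ] [328.  186.4 111. ] [0.5313 0.2381 0.109 ] 0.1038 -11.98 0.11024886239844306 0.11251842963184427
r [371.4  58.8 140. ] [284.9 171.9 114. ] [0.5313 0.2379 0.109 ] 0.1037 -52.02 0.11068884609970153 0.11215549471339159
tri [0.5319362  0.23781377 0.11158278]
[0.122 0.265 0.051] [ 51.7   4.7 -13.4  -0.  -71.9  24.8]
```

Careful with the scale: turns go in shares of 90 degrees. That gives: 80 degrees is 0.8889.

Call:
{"method": "tcp_steps", "body": {
  "offsets": [
    {"trans": [0.015,0.033,0],"spin": 0.1111,"jaw": 0.088},
    {"trans": [0.03,0.066,0],"spin": 0.2222,"jaw": 0.088},
    {"trans": [0.045,0.1,0],"spin": 0.3333,"jaw": 0.088},
    {"trans": [0.06,0.133,0],"spin": 0.4444,"jaw": 0.088},
    {"trans": [0.075,0.166,0],"spin": 0.5556,"jaw": 0.088},
    {"trans": [0.09,0.2,0],"spin": 0.6667,"jaw": 0.088},
    {"trans": [0.105,0.233,0],"spin": 0.7778,"jaw": 0.088},
    {"trans": [0.122,0.265,0],"spin": 0.8889,"jaw": 0.088}
  ],
  "quiet": true
}}

```text
ok
```

Call:
{"method": "tcp_steps", "body": {
  "offsets": [
    {"trans": [0,0,0.04],"spin": 0.1111,"jaw": 0.088},
    {"trans": [0,0,0.08],"spin": 0.2222,"jaw": 0.088},
    {"trans": [0,0,0.12],"spin": 0.3333,"jaw": 0.088},
    {"trans": [0,0,0.15],"spin": 0.3878,"jaw": 0.088},
    {"trans": [0,0,0.15],"spin": 0.3878,"jaw": 0.088},
    {"trans": [0,0,0.15],"spin": 0.3878,"jaw": 0.088}
  ]
}}

```text
clock: 3.2
tool_pos: [0.5118, -0.0203, 0.1527]
orientation: [-179.9, 0.0, -128.2]
force: [0.4, -1.0, -0.5]
opening: 0.0877
gripper_force: 0.0
```

```bash
python3 - <<'E'
from h import *
w=snap('wrist');o=ctrl.get_obs();R=rpy(o['orientation']);print((R.T@(np.array([.5103,-.0212,.062])-o['tool_pos'])).round(4),o['joint_pos'].round(1),o['orientation'],o['tool_pos'])
save(w,'w2.png')
P=[]
for v in range(150,400):
    for u in range(180,460):
        z=w['z_map'][v,u]
        if z>0:
            p=pt(w,u,v)
            if .061<p[2]<.073 and np.hypot(p[0]-.51,p[1]+.02)<.045: P.append(p)
P=np.array(P);print(len(P))
if len(P)>10: print(np.median(P[:,2]),cv2.minAreaRect(P[:,:2].astype(np.float32)))
E
```

```text
[0.0017 0.001  0.091 ] [ 19.7  10.4 -27.5   0.  -52.  -58. ] [-1.79913395e+02  9.38373563e-02 -1.28290676e+02] [ 0.51193747 -0.020471    0.15304741]
3114
0.06854415128883615 ((0.5099049210548401, -0.02244308963418007), (0.05524110049009323, 0.017811434343457222), 51.030601501464844)
```

View pics/w2.png

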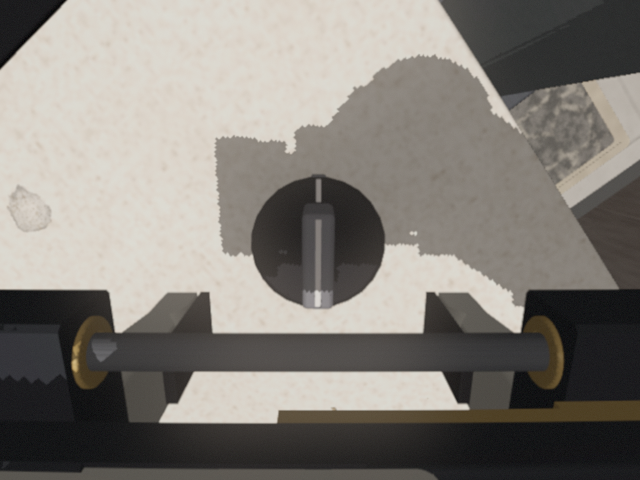

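The bar stands vertical between the open fingers, at column 318 and rows 205–307. The yaw and centring are therefore right, so I go down and grasp.

Call:
{"method": "tcp_steps", "body": {
  "offsets": [
    {"trans": [0.002,0.0005,0.04],"jaw": 0.088},
    {"trans": [0.002,0.0005,0.07],"jaw": 0.088},
    {"trans": [0.002,0.0005,0.085],"jaw": 0.088},
    {"trans": [0.002,0.0005,0.091],"jaw": 0.088},
    {"trans": [0.002,0.0005,0.091],"jaw": 0.088}
  ]
}}

```text
clock: 3.88
tool_pos: [0.5099, -0.0224, 0.0612]
orientation: [-180.0, 0.0, -128.4]
force: [-0.5, 0.8, -0.3]
opening: 0.0875
gripper_force: 0.0
```

Call:
{"method": "tcp_steps", "body": {
  "offsets": [
    {"jaw": 0.01},
    {"jaw": 0.01},
    {"jaw": 0.01},
    {"jaw": 0.01},
    {"jaw": 0.01},
    {"jaw": 0.01}
  ]
}}

```text
clock: 4.62
tool_pos: [0.5092, -0.0226, 0.0605]
orientation: [180.0, -0.0, -128.5]
force: [-0.3, -0.3, 0.8]
opening: 0.0333
gripper_force: 0.0
```

Call:
{"method": "tcp_steps", "body": {
  "offsets": [
    {"jaw": 0.01},
    {"jaw": 0.01},
    {"jaw": 0.01},
    {"jaw": 0.01}
  ]
}}

```text
clock: 5.12
tool_pos: [0.5092, -0.0226, 0.0605]
orientation: [-180.0, -0.0, -128.5]
force: [-0.3, 0.1, -1.1]
opening: 0.0179
gripper_force: 30.0
```

Call:
{"method": "tcp_steps", "body": {
  "offsets": [
    {"trans": [0,0,-0.03],"jaw": 0.01},
    {"trans": [0,0,-0.08],"jaw": 0.01},
    {"trans": [0,0,-0.13],"jaw": 0.01},
    {"trans": [0,0,-0.16],"jaw": 0.01},
    {"trans": [0,0,-0.16],"jaw": 0.01}
  ]
}}

```text
clock: 5.75
tool_pos: [0.5103, -0.0223, 0.223]
orientation: [-179.8, 0.2, -128.5]
force: [0.4, 0.3, -2.6]
opening: 0.0178
gripper_force: 30.0
```

```bash
python3 - <<'E'
from h import *
import pickle
w=snap('wrist');o=ctrl.get_obs();print(o['tool_pos'],o['orientation'],o['joint_pos'].round(1))
pickle.dump((w,o),open('w3.pkl','wb'));save(w,'w3.png',(220,150,420,320),4)
E
```

```text
[ 0.50922089 -0.02244263  0.22105729] [-1.79969201e+02  9.53457695e-02 -1.28480765e+02] [ 19.6   6.2 -22.5  -0.  -61.2 -58. ]
```

View pics/w3.png

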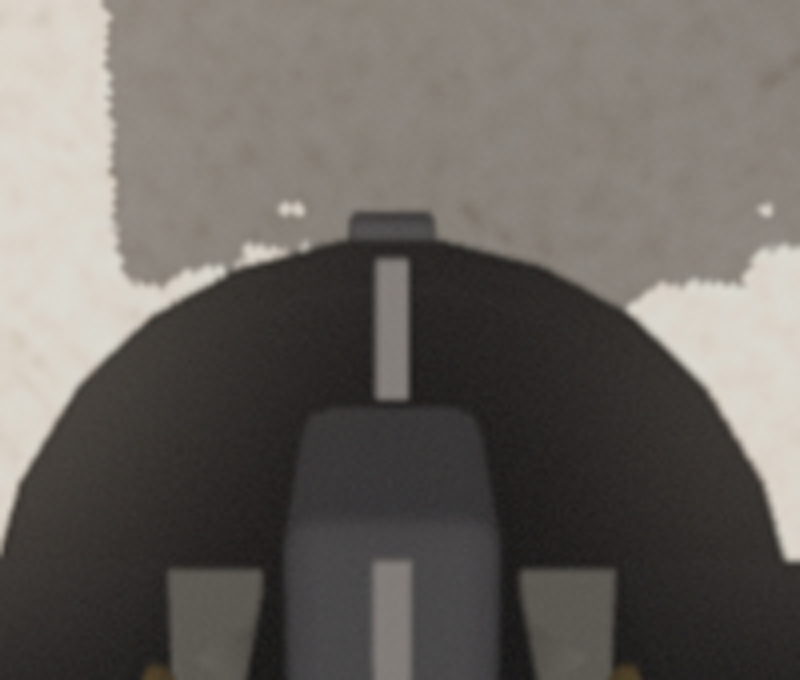

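The lid hangs straight in the grip. The white lines are at column 393 in the crop, the front top edge of the bar at row 518, the cap rim at row 240 and the lug tip at row 213.

```bash
python3 - <<'E'
from h import *
import pickle
w,o=pickle.load(open('w3.pkl','rb'))
R=rpy(o['orientation'])
for n,x,y,zt,r in[('bar',392,518,-.0065,.028),('cap',392,240,.0285,.043),('lug',392,213,.0525,.042),('line0',392,400,.0285,0)]:
    u,v=220+(x+.5)/4-.5,150+(y+.5)/4-.5
    p=pt(w,u,v,o['tool_pos'][2]-zt); q=R.T@(p-o['tool_pos']); print(n,q.round(4),'centre x',(q[0]-r).round(4), (R.T@(pt(w,u,v)-o['tool_pos'])).round(4))
E
```

```text
bar [ 0.0255 -0.0007 -0.0065] centre x -0.0025 [ 0.0262 -0.0006 -0.0084]
cap [ 0.042  -0.0007  0.0284] centre x -0.001 [ 0.0381 -0.0008  0.0487]
lug [ 0.0405 -0.0008  0.0524] centre x -0.0015 [ 0.011  -0.0012  0.2198]
line0 [ 0.0254 -0.0007  0.0285] centre x 0.0254 [ 0.0263 -0.0007  0.0252]
```

In the tool's units: 23.4 degrees is 0.26.

Call:
{"method": "tcp_steps", "body": {
  "offsets": [
    {"trans": [-0.02,0.015,0],"spin": 0.0333,"jaw": 0.01},
    {"trans": [-0.06,0.04,0],"spin": 0.0889,"jaw": 0.01},
    {"trans": [-0.1,0.067,0],"spin": 0.1444,"jaw": 0.01},
    {"trans": [-0.14,0.094,0],"spin": 0.2,"jaw": 0.01},
    {"trans": [-0.18,0.12,0],"spin": 0.2444,"jaw": 0.01},
    {"trans": [-0.205,0.137,0],"spin": 0.26,"jaw": 0.01},
    {"trans": [-0.2165,0.145,0],"spin": 0.26,"jaw": 0.01},
    {"trans": [-0.2165,0.145,0],"spin": 0.26,"jaw": 0.01}
  ]
}}

```text
clock: 6.8
tool_pos: [0.5298, 0.2372, 0.219]
orientation: [-180.0, -0.2, -151.8]
force: [0.3, -0.4, -1.7]
opening: 0.0181
gripper_force: 30.0
```

Call:
{"method": "tcp_steps", "body": {
  "offsets": [
    {"jaw": 0.01},
    {"jaw": 0.01},
    {"jaw": 0.01}
  ]
}}

```text
clock: 7.18
tool_pos: [0.5304, 0.2365, 0.2207]
orientation: [180.0, 0.0, -151.9]
force: [0.0, 0.6, -1.8]
opening: 0.0178
gripper_force: 30.0
```

```bash
cat > d.py <<'E'
from h import *
import sys
o=ctrl.get_obs();R=rpy(o['orientation'])
th=np.radians(o['orientation'][2])
lid=o['tool_pos']+R@np.array([-.0013,-.0003,.0605])
print('lid',lid.round(4),'yaw',o['orientation'].round(2),'off tool axes',(R.T@(np.array([.5315,.238,.09])-lid)).round(4),'F',o['force'].round(1),'M',o['moment'].round(2),'j',o['joint_pos'].round(1),o['clock'])
E
python3 d.py
```

```text
lid [0.5317 0.2368 0.1602] yaw [ 1.7999e+02  2.0000e-02 -1.5191e+02] off tool axes [-0.0003  0.0011  0.0702] F [ 0.   0.6 -1.8] M [ 0.06 -0.09  0.05] j [  43.3   13.   -14.1   -0.   -62.9 -105.2] 7.175
```

Call:
{"method": "tcp_steps", "body": {
  "offsets": [
    {"trans": [0,0.0008,0.015],"jaw": 0.01},
    {"trans": [0,0.0008,0.03],"jaw": 0.01},
    {"trans": [0,0.0008,0.04],"jaw": 0.01},
    {"trans": [0,0.0008,0.04],"jaw": 0.01},
    {"trans": [0,0.0008,0.04],"jaw": 0.01}
  ],
  "quiet": true
}}

```text
ok
```

```bash
python3 d.py; python3 - <<'E'
from h import *
w=snap('wrist');save(w,'w4.png',(200,120,440,320),3)
import pickle;pickle.dump((w,ctrl.get_obs()),open('w4.pkl','wb'))
E
python3 d.py
```

```text
lid [0.5315 0.2383 0.1202] yaw [-1.7999e+02  1.0000e-02 -1.5185e+02] off tool axes [ 0.0002 -0.0002  0.0302] F [ 0.3  0.3 -1.3] M [ 0.11 -0.11  0.03] j [  43.4   15.   -17.1    0.   -57.9 -105.3] 7.8
lid [0.5316 0.2384 0.1205] yaw [-1.8000e+02  4.0000e-02 -1.5186e+02] off tool axes [ 0.0003 -0.0003  0.0305] F [-0.2 -0.2 -2.4] M [ 0.05 -0.16 -0.02] j [  43.4   15.   -17.1    0.   -57.9 -105.3] 7.85
```

View pics/w4.png

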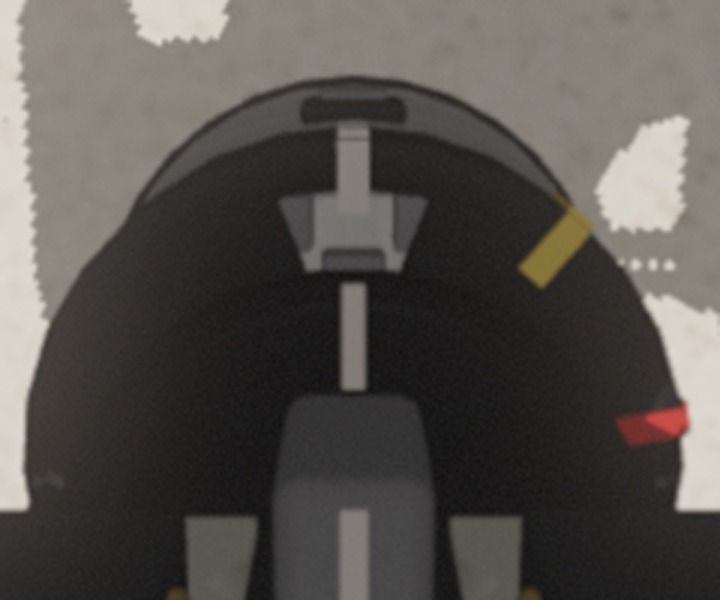

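The lug at column 354 lies in the middle of the gap (305–402) and under the white mark (353). That is aligned, so I let the lid down gently.

Call:
{"method": "tcp_steps", "body": {
  "offsets": [
    {"trans": [0,0,0.004],"jaw": 0.01},
    {"trans": [0,0,0.008],"jaw": 0.01},
    {"trans": [0,0,0.012],"jaw": 0.01},
    {"trans": [0,0,0.015],"jaw": 0.01},
    {"trans": [0,0,0.018],"jaw": 0.01},
    {"trans": [0,0,0.018],"jaw": 0.01}
  ],
  "only": "force|tool"
}}

```text
tool_pos: [0.5299, 0.2377, 0.1623]
force: [0.1, 0.4, -0.7]
gripper_force: 30.0
```

```bash
python3 d.py
```

```text
lid [0.5312 0.2381 0.1018] yaw [-1.7999e+02 -3.0000e-02 -1.5187e+02] off tool axes [-0.0003 -0.0002  0.0118] F [ 0.1  0.4 -0.7] M [ 0.05 -0.14 -0.  ] j [  43.4   16.   -18.4   -0.   -55.6 -105.3] 8.6
```

Call:
{"method": "tcp_steps", "body": {
  "offsets": [
    {"trans": [0,0,0.002],"jaw": 0.01},
    {"trans": [0,0,0.004],"jaw": 0.01},
    {"trans": [0,0,0.006],"jaw": 0.01},
    {"trans": [0,0,0.008],"jaw": 0.01},
    {"trans": [0,0,0.009],"jaw": 0.01},
    {"trans": [0,0,0.01],"jaw": 0.01},
    {"trans": [0,0,0.01],"jaw": 0.01}
  ],
  "only": "force|tool"
}}

```text
tool_pos: [0.53, 0.2378, 0.1525]
force: [0.6, 0.4, -2.0]
gripper_force: 30.0
```

```bash
python3 d.py
```

```text
lid [0.5313 0.2381 0.092 ] yaw [-1.8000e+02 -1.0000e-02 -1.5187e+02] off tool axes [-0.0002 -0.0002  0.002 ] F [ 0.6  0.4 -2. ] M [ 0.06 -0.12  0.05] j [  43.4   16.6  -19.1   -0.   -54.4 -105.3] 9.475
```

Call:
{"method": "tcp_steps", "body": {
  "offsets": [
    {"trans": [0,0,0.001],"jaw": 0.01},
    {"trans": [0,0,0.002],"jaw": 0.01},
    {"trans": [0,0,0.002],"jaw": 0.01},
    {"trans": [0,0,0.002],"jaw": 0.01}
  ],
  "only": "force|tool"
}}

```text
tool_pos: [0.53, 0.2378, 0.1506]
force: [-0.5, 0.1, -1.7]
gripper_force: 30.0
```

```bash
python3 d.py
```

```text
lid [0.5313 0.2382 0.0901] yaw [ 180.      0.   -151.87] off tool axes [-0.0001 -0.0002  0.0001] F [-0.5  0.1 -1.7] M [ 0.03 -0.14 -0.02] j [  43.4   16.7  -19.2   -0.   -54.1 -105.3] 9.975
```

Call:
{"method": "tcp_steps", "body": {
  "offsets": [
    {"trans": [0,0,0.0005],"jaw": 0.01},
    {"trans": [0,0,0.001],"jaw": 0.01},
    {"trans": [0,0,0.001],"jaw": 0.01},
    {"trans": [0,0,0.001],"jaw": 0.01}
  ],
  "only": "force|tool"
}}

```text
tool_pos: [0.5301, 0.2378, 0.1505]
force: [-2.5, -0.3, 5.2]
gripper_force: 30.0
```

```bash
python3 d.py
```

```text
lid [0.5314 0.2382 0.09  ] yaw [-1.8000e+02  4.0000e-02 -1.5186e+02] off tool axes [-0.     -0.0002 -0.    ] F [-2.5 -0.3  5.2] M [-0.24  1.14  0.01] j [  43.4   16.7  -19.2    0.   -54.1 -105.3] 10.475
```

It is seated: z is 0.090 and the contact force about 7 N. Now the twist.

In the tool's units: 36 degrees is 0.4.

Call:
{"method": "tcp_steps", "body": {
  "offsets": [
    {"trans": [0,0.0001,-0.0003],"spin": 0.0444,"jaw": 0.01},
    {"trans": [0,0.0002,-0.0003],"spin": 0.1,"jaw": 0.01},
    {"trans": [0,0.0003,-0.0003],"spin": 0.1556,"jaw": 0.01},
    {"trans": [-0.0001,0.0004,-0.0003],"spin": 0.2111,"jaw": 0.01},
    {"trans": [-0.0001,0.0005,-0.0003],"spin": 0.2667,"jaw": 0.01},
    {"trans": [-0.0002,0.0006,-0.0003],"spin": 0.3222,"jaw": 0.01},
    {"trans": [-0.0002,0.0007,-0.0003],"spin": 0.3667,"jaw": 0.01},
    {"trans": [-0.0003,0.0007,-0.0003],"spin": 0.4,"jaw": 0.01}
  ],
  "only": "force|tool"
}}

```text
tool_pos: [0.5301, 0.2389, 0.1505]
force: [-1.5, 1.4, 3.4]
gripper_force: 30.0
```

```bash
python3 d.py
```

```text
lid [0.5314 0.2384 0.09  ] yaw [1.7996e+02 3.0000e-02 1.7204e+02] off tool axes [-0.0002 -0.0004 -0.    ] F [-1.5  1.4  3.4] M [0.24 0.77 0.15] j [  43.5   16.7  -19.2    0.   -54.1 -141.5] 11.475
```

In the tool's units: 4.5 degrees is 0.05.

Call:
{"method": "tcp_steps", "body": {
  "offsets": [
    {"trans": [0,0.0001,0],"spin": 0.0222,"jaw": 0.01},
    {"trans": [0,0.0001,0],"spin": 0.05,"jaw": 0.01},
    {"trans": [0,0.0001,0],"spin": 0.05,"jaw": 0.01},
    {"trans": [0,0.0001,0],"spin": 0.05,"jaw": 0.01},
    {"trans": [0,0.0001,0],"spin": 0.05,"jaw": 0.01}
  ],
  "only": "force|tool"
}}

```text
tool_pos: [0.5301, 0.239, 0.1505]
force: [-2.0, 0.7, 5.8]
gripper_force: 30.0
```

```bash
python3 d.py
python3 - <<'E'
from h import *
w=snap('wrist');save(w,'w5.png',(200,120,440,320),3)
E
```

```text
lid [0.5313 0.2385 0.09  ] yaw [1.7996e+02 3.0000e-02 1.6765e+02] off tool axes [-0.0003 -0.0004 -0.    ] F [-2.   0.7  5.8] M [0.41 0.99 0.08] j [  43.5   16.7  -19.2    0.   -54.1 -145.9] 12.1
```

View pics/w5.png

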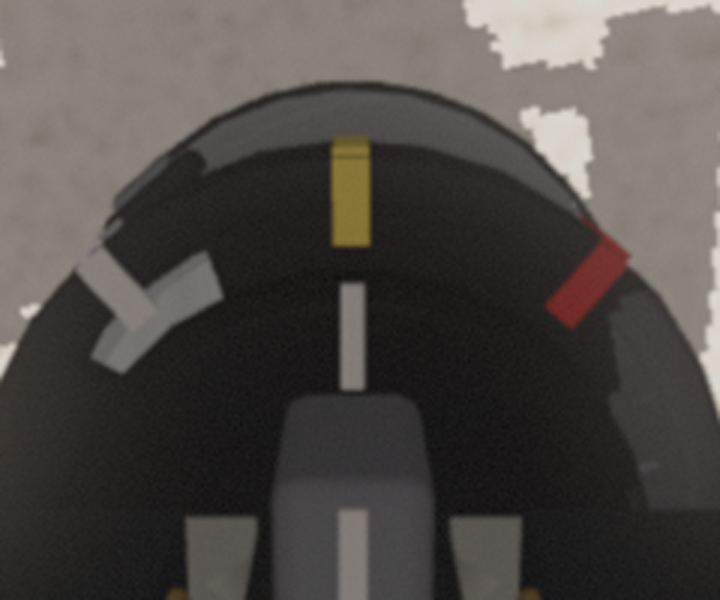

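The lid's white line (column 352) points at the yellow mark (351), and the lid is seated. I hold it half a second more and hand in.

Call:
{"method": "tcp_steps", "body": {
  "offsets": [
    {"jaw": 0.01},
    {"jaw": 0.01},
    {"jaw": 0.01},
    {"jaw": 0.01},
    {"jaw": 0.01},
    {"jaw": 0.01}
  ]
}}

```text
clock: 12.9
tool_pos: [0.5301, 0.239, 0.1505]
orientation: [180.0, 0.0, 167.7]
force: [-3.6, 1.7, 5.7]
opening: 0.0179
gripper_force: 30.0
```

```bash
python3 -c "
from plant import ctrl, eyes
print(ctrl.close_job())"
```

```text
the job is handed in; nothing more can be done
None
```

The lid is fully home in the grinder, turned to the yellow half-way mark and still gripped there (30 N); I handed the job in at about 13 s, but no verdict was printed.

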